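# Post a finished block through the sprung flap of the drop box

## Robot

A 7-joint arm with a two-finger parallel gripper is mounted at the origin on a cart in front of the work surface, level with it; the furniture and walls round the work are solid. World frame = base frame: x ahead of the robot, y to its left, z up, the work surface at z = 0. Lengths are in m, angles in rad, forces in N, time in s.
With the tool pointing down it reaches from about 0.4 to 0.85 m from the base axis. Payload 10.4 kg.
Tool frame: the origin (TCP) lies at the very end of the fingers, on their centre line; the grasp point (between the pads) lies 19 mm behind it (manip.grip_point_offset is the distance from the TCP to the grasp point, in m); z points along the fingers, y is the line along which they close (so a half turn about z gives the same grasp; the last joint's range is limited). The gripper opens to 85 mm and grips with 20 to 120 N. Pads are 22 mm wide; open, the fingers measure 114 mm over their backs; the gripper's body (76 mm by 85 mm) begins 54 mm behind the grasp point. The pads swing forward as they close: fully open they stand 13 mm farther back than shut.
Start: joints at [-1.28, 0.332, -0.065, 1.46, 0.022, 1.35, -0.088], TCP at [0.193, 0.595, 0.231] pointing down, gripper open.
Joint ranges: [-2.6, 2.6], [-0.5, 2.12], [-1.47, 1.34], [0.16, 2.42], [-1.27, 4.41], [0.06, 2.06], [-2.6, 2.6]. Speed limits (rad/s): [2.22, 2.22, 2.79, 2.79, 3.14, 3.14, 3.14].

## Interface

Orientations are given as a unit quaternion [x, y, z, w].
In Python, from workcell import manip gives the robot as it stands. The module is installed in compiled form; this text tells all that it offers.
- The arm moves only by the shell command python3 -m inch 'ROWS' [OPENING] [FORCE]. ROWS is JSON, a list of rows, each a list of 2 entries, a list of its own where there are three numbers: the shift along the tool's x, y, z each as a share of 0.08 m, from -1 to 1, then the turn, a rotation vector about the tool's x, y, z each as a share of 45 degrees, from -1 to 1. A call has exactly 10 rows; each row is the pose to reach, as a shift and turn from the pose commanded when the call began, along the tool's axes at that moment; what a row does not reach only later rows make up. A row lasts 1/10 s, in which the tool goes at most 50 mm and 8.59 degrees, less where a joint would pass 70% of its speed; a pose out of reach is approached as far as the arm can. A call with a number of a shift or a turn outside -1 to 1 is refused whole. A call with a gripper value outside its range is refused whole. OPENING is the opening, from 0 (shut) to 1 (fully open), set as the call begins (- or left out, the last holds). The fingers move at their own pace and stop on an object; FORCE is the grip in N (left out, the last holds). Time passes only in rows, so rows that repeat a pose let the fingers close, or fill a call up. It gives the time, the measured TCP pose, the force, the opening and the grip force at its end, in the units of the state.
- manip.get_obs(): the state, without advancing time (a new reading comes with each control period).
- manip.camera(name): name is "scene" or "top"; returns the picture (480x640x3 uint8, red, green, blue); there is no depth.
- manip.camera_params(name): a dict with "fov_y" (degrees; the focal length in pixels is half the picture's height over the tangent of half this angle, whatever the lens; pixels are square), "cx", "cy" (the principal point, pixels), "camera_from_world" (4x4, takes a point from world to camera coordinates). Camera axes: x right, y up, looking along -z (the intrinsics and any distortion apply to the point x, -y, -z); pixel columns grow to the right and rows downward; lengths in m; the calibration is good to about 2 mm. A picture is of the moment at which its call begins. camera_params takes no time and is no camera call.
- manip.hand_in(): hands the job in; it is judged then, once.
The state is a dict: "clock": time; "joint_pos": joint angles; "joint_velocities": joint speeds; "tau": joint torques, N m; "position": TCP position; "ee_rot": TCP orientation; "ft_force": force on the tool from outside, world axes, zero at the start; "torque": the same for the moment, N m; "grip_width": opening from 0.0 (shut) to 1.0 (fully open); "grasp_force": force on a finger pad.
Only numpy, scipy, OpenCV 4.12 (cv2) and the standard library are available. Lean on these libraries where they do the work, as an engineer would, in place of code of your own. Each camera call takes 0.05 s, during which the arm holds its last target. There are 200 camera calls.

## Task

Two ground steel blocks lie on the front sill of the grey drop box. With one fingertip push the box's self-closing flap open and hold it, and meanwhile with the other finger push the longer block along the sill and over its edge, through the held-open flap into the box. Do not grasp or lift the block, leave the shorter block and the things beside the box where they are, and finally take the fingers away so that the flap closes.

Things in the scene. Friction and masses are not known exactly. Their poses are not given: they have to be found in the camera images.
- drop_box: Grey metal box, fixed, hollow, 201 deep (x) x 200 wide (y) x 151 mm high. Origin: middle of its underside on the worktop; +x from its front (robot side) to its back, z up. A level sill runs along its front (see sill_edge); behind it the top is open, closed only by the flap. Back rim (x = 80 to 94 mm) and two side cheeks (inside faces y = +-94 mm) are the highest parts; inner floor at z = 4 mm.
- sill_edge (a point): Middle of the sill's inner edge, on the sill's top (box frame x = -38.5, y = 0, z = 105 mm); axes as the box's. The sill is level, 70 mm deep from here towards the robot, with 4 mm high lips at its two side ends only. Beyond this edge a block drops into the box when the flap is held open.
- flap (a joint): Flap angle: 0 = shut, grows as it swings down into the box, stop at 1.0 rad. Steel sheet 115 mm long, 184 wide, 3 thick, hinged along the box's y at its upper back edge (box x = 72, z = 146 mm). Shut, it slopes down 0.36 rad from the hinge towards the robot, its free edge level with the sill, 3 mm past the sill's edge. Pushed from above it swings down; a spring (about 1 to 4 N at the finger) shuts it.
- flap_middle (a point): Middle of the flap sheet, 57 mm from hinge and from free edge; moves with the flap. A fingertip kept just above sill height and moved towards the back slides up the flap and opens it further: about 0.3 rad when the tip touches 50 mm from the hinge line (measured level), 0.5 rad at 30 mm.
- long_block: The longer block, to be posted: ground steel, 22 (x) x 36 (y) x 18 mm (z), about 0.11 kg; origin at the middle of its underside. At the start it lies on the sill with its long side roughly along the sill edge, its middle 20 to 32 mm in front of the edge, in the left or the right half of the sill.
- short_block: The shorter block, to be left alone: ground steel, 20 (x) x 24 (y) x 14 mm (z); origin at the middle of its underside. It lies on the other half of the sill, its middle at least 70 mm from the long block's.
- blue_jar: Small jar with a blue lid, 64 mm across, 56 mm high, on the worktop left of the box; origin at the middle of its underside. To be left alone.
- tape_roll: Roll of black tape lying flat, 67 mm across, 19 mm high, on the worktop right of the box; origin at the middle of its underside. To be left alone.

How it is judged:
By the outcome, as a careful person would: the job done as asked, in the order asked, and still so for the second after the job is handed in, with the robot touching nothing.
It also fails if it takes over 35 s, if anything falls off the work surface, if the arm or the gripper's body presses on something with over 40 N, if the wrist force passes 120 N, or if a joint passes its speed limit or range.

## Working session

There is one attempt and no reset: what is moved stays moved. The work goes in short steps, Python scripts to look and compute and a shell command to move; the robot and the scene stay as the last step left them, time stands still between calls to the robot, and variables do not carry over. Pictures are saved under pics/ and viewed, at most 10 in all, crops included, and the job is handed in when it is done.

```bash
mkdir -p pics; python3 - <<'E'
from workcell import manip
import cv2,numpy as np
o=manip.get_obs();print({k:np.round(v,3).tolist() for k,v in o.items()},manip.grip_point_offset)
for n in("scene","top"):
    cv2.imwrite(f"pics/{n}0.png",manip.camera(n)[:,:,::-1]); p=manip.camera_params(n);print(n,p["fov_y"],p["cx"],p["cy"],{k:v for k,v in p.items() if k not in("fov_y","cx","cy","camera_from_world")});print(np.round(p["camera_from_world"],3))
E
```

```text
{'clock': 0.0, 'joint_pos': [-1.28, 0.333, -0.065, 1.461, 0.022, 1.35, -0.089], 'joint_velocities': [-0.001, 0.001, 0.001, 0.0, 0.001, 0.001, 0.0], 'tau': [-0.0, -62.545, 0.049, -39.16, 0.016, 0.01, -0.0], 'position': [0.193, 0.594, 0.231], 'ee_rot': [0.156, 0.988, -0.001, -0.0], 'ft_force': [-0.194, -0.68, 0.379], 'torque': [0.015, -0.04, 0.01], 'grasp_force': 0.0, 'grip_width': 0.997} 0.0187
scene 52.666142030376704 319.68384291326186 241.25058084293872 {}
[[ 0.721 -0.693  0.008 -0.563]
 [ 0.472  0.5    0.726 -0.194]
 [-0.507 -0.519  0.688 -0.829]
 [ 0.     0.     0.     1.   ]]
top 56.26312428806059 311.58306361974195 248.08715390585442 {}
[[-0.045 -0.999 -0.002 -0.26 ]
 [ 0.968 -0.044  0.247 -0.56 ]
 [-0.247  0.01   0.969 -0.827]
 [ 0.     0.     0.     1.   ]]
```

View pics/scene0.png

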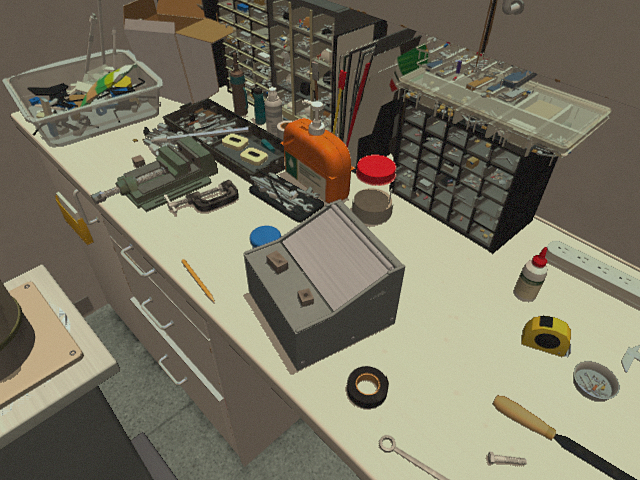

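View pics/top0.png

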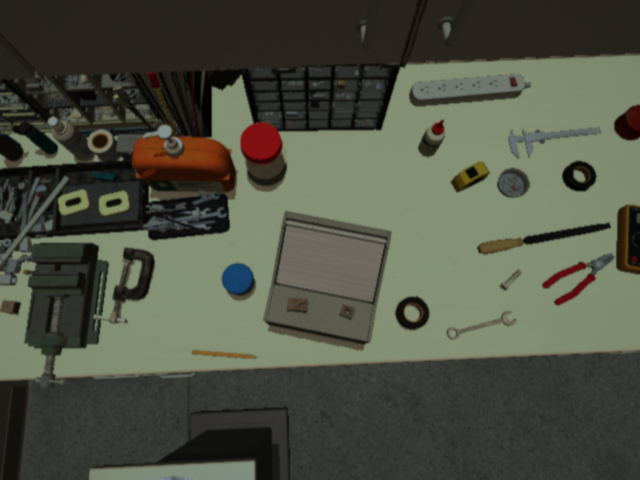

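The long block lies on the left half of the sill (top view about (298,304)), the short block on the right (346,311). The jar is at (238,279) and the tape at (412,313). I'll enlarge the box in both views.

```bash
python3 - <<'E'
import cv2,numpy as np
a=cv2.imread("pics/top0.png")[200:350,255:405];b=cv2.imread("pics/scene0.png")[195:370,235:410]
cv2.imwrite("pics/c1.png",np.hstack([cv2.resize(np.clip(a*1.5,0,255).astype('u1'),(400,400),interpolation=cv2.INTER_CUBIC),cv2.resize(b,(400,400),interpolation=cv2.INTER_CUBIC)]))
E
```

```text
(no output)
```

View pics/c1.png

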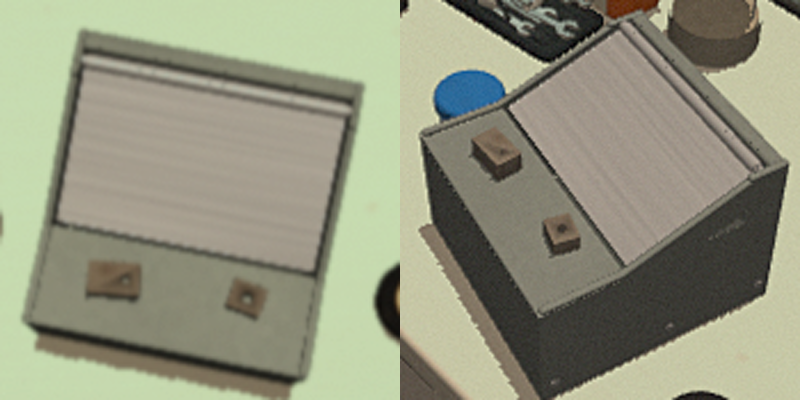

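The enlarged views show the sill edge, box corners and both blocks clearly. The crop pixels below feed the rays.

```bash
cat >h.py <<'E'
from workcell import manip
import numpy as np,cv2
def ray(n,u,v):
    p=manip.camera_params(n);T=np.array(p["camera_from_world"]);f=240/np.tan(np.radians(p["fov_y"])/2)
    d=T[:3,:3].T@np.array([(u-p["cx"])/f,-(v-p["cy"])/f,-1]);return -T[:3,:3].T@T[:3,3],d
def onz(n,u,v,z):
    c,d=ray(n,u,v);return c+d*(z-c[2])/d[2]
E
python3 - <<'E'
from h import *
t=lambda u,v,z:onz("top",255+(u)/2.667-.3,200+v/2.667-.3,z)
s=lambda u,v,z:onz("scene",235+(u-400)/2.286-.3,195+v/2.286-.3,z)
print("cams",ray("top",0,0)[0],ray("scene",0,0)[0])
P={"edgeL":(t(57,224,.105),s(508,107,.105)),"edgeR":(t(313,273,.105),s(626,267,.105)),"frL":(t(28,322,.107),s(424,133,.107)),"frR":(t(300,380,.107),s(541,312,.107)),"bkL":(t(82,31,.151),s(628,14,.151)),"bkR":(t(362,86,.151),s(787,163,.151))}
for k,v in P.items():print(k,np.round(v,4).tolist())
for i in(0,1):
    g=lambda k:P[k][i][:2]
    print([round(float(np.linalg.norm(g(a)-g(b))),4) for a,b in(("edgeL","edgeR"),("frL","frR"),("bkL","bkR"),("frL","bkL"),("frR","bkR"))],[round(float(np.degrees(np.arctan2(*((g(a)-g(b))*[-1,1])))),2) for a,b in(("edgeL","edgeR"),("frL","frR"),("bkL","bkR"))],[round(float(np.degrees(np.arctan2(*((g(b)-g(a))[::-1])))),2) for a,b in(("frL","bkL"),("frR","bkR"))])
for n,roi in(("top",(285,285,365,325)),("scene",(262,245,320,310))):
    im=cv2.imread(f"pics/{n}0.png").astype(float);x0,y0,x1,y1=roi;c=im[y0:y1,x0:x1]
    r=c[:,:,2]/(c[:,:,0]+1);m=(r>1.22).astype('u1')
    k,l,st,ce=cv2.connectedComponentsWithStats(m)
    for i in range(1,k):
        if st[i,4]>25:
            cn=cv2.findContours((l==i).astype('u1'),0,2)[0][0];print(n,ce[i]+[x0,y0],st[i],cv2.minAreaRect(cn),onz(n,*(ce[i]+[x0,y0]),.12))
E
```

```text
cams [ 0.32678086 -0.27671219  0.93928825] [ 0.07725126 -0.72391278  0.71519066]
edgeL [[0.4731, -0.2152, 0.105], [0.477, -0.2161, 0.105]]
edgeR [[0.4304, -0.3927, 0.105], [0.4312, -0.3951, 0.105]]
frL [[0.4054, -0.1936, 0.107], [0.4092, -0.1953, 0.107]]
frR [[0.3578, -0.3778, 0.107], [0.3621, -0.3838, 0.107]]
bkL [[0.5998, -0.2394, 0.151], [0.5892, -0.2379, 0.151]]
bkR [[0.5512, -0.4299, 0.151], [0.5521, -0.4327, 0.151]]
[0.1826, 0.1903, 0.1966, 0.1997, 0.2003] [-13.53, -14.48, -14.3] [-13.27, -15.08]
[0.1847, 0.1943, 0.1983, 0.185, 0.1962] [-14.37, -14.03, -10.8] [-13.32, -14.42]
top [297.20350877 304.        ] [  2  12  21  15 285] ((12.0, 19.0), (14.0, 20.0), 90.0) [ 0.43125335 -0.2538383   0.12      ]
top [347.23636364 311.01212121] [ 55  19  16  15 165] ((62.20000457763672, 25.900001525878906), (14.23024845123291, 12.332881927490234), 18.43494987487793) [ 0.41435829 -0.34424302  0.12      ]
scene [277.17363344 261.4244373 ] [  4   5  22  24 311] ((14.750000953674316, 16.75), (24.748737335205078, 15.55634880065918), 45.0) [ 0.4290041  -0.26057341  0.12      ]
scene [305.5952381  296.70952381] [ 36  43  16  18 210] ((43.558834075927734, 51.73529052734375), (16.24988555908203, 14.309601783752441), 75.96376037597656) [ 0.41119101 -0.35148909  0.12      ]
```

```bash
python3 -m inch '[[[-0.1,-0.1,0],[0,0,0.1]],[[-0.2,-0.2,0],[0,0,0.2]],[[-0.3,-0.3,0],[0,0,0.3]],[[-0.4,-0.4,0],[0,0,0.4]],[[-0.5,-0.5,0],[0,0,0.5]],[[-0.6,-0.6,0],[0,0,0.6]],[[-0.7,-0.7,0],[0,0,0.7]],[[-0.8,-0.8,0],[0,0,0.8]],[[-0.9,-0.9,0],[0,0,0.9]],[[-1,-1,0],[0,0,0.96]]]' 1
python3 -m inch '[[[-0.1,0,0],[0,0,0.1]],[[-0.2,0,0],[0,0,0.2]],[[-0.3,0,0],[0,0,0.3]],[[-0.4,0,0],[0,0,0.4]],[[-0.5,0,0],[0,0,0.5]],[[-0.6,0,0],[0,0,0.6]],[[-0.7,0,0],[0,0,0.7]],[[-0.8,0,0],[0,0,0.8]],[[-0.9,0,0],[0,0,0.9]],[[-1,0,0],[0,0,0.96]]]'
```

```text
clock: 1.1
position: [0.2444, 0.4931, 0.2309]
ee_rot: [0.51, 0.86, -0.0, 0.0]
ft_force: [-0.3, 0.6, -0.2]
grip_width: 0.998
grasp_force: 0.0
clock: 2.1
position: [0.2829, 0.4232, 0.231]
ee_rot: [0.791, 0.612, -0.0, 0.0]
ft_force: [0.4, 0.5, -0.4]
grip_width: 0.999
grasp_force: 0.0
```

```bash
python3 -m inch '[[[-0.1,0.1,0],[0,0,0]],[[-0.2,0.2,0],[0,0,0]],[[-0.3,0.3,0],[0,0,0]],[[-0.4,0.4,0],[0,0,0]],[[-0.5,0.5,0],[0,0,0]],[[-0.6,0.6,0],[0,0,0]],[[-0.7,0.7,0],[0,0,0]],[[-0.8,0.8,0],[0,0,0]],[[-0.9,0.9,0],[0,0,0]],[[-1,1,0],[0,0,0]]]'
python3 -m inch '[[[-0.1,0.1,0],[0,0,0]],[[-0.2,0.2,0],[0,0,0]],[[-0.3,0.3,0],[0,0,0]],[[-0.4,0.4,0],[0,0,0]],[[-0.5,0.5,0],[0,0,0]],[[-0.6,0.6,0],[0,0,0]],[[-0.7,0.7,0],[0,0,0]],[[-0.8,0.8,0],[0,0,0]],[[-0.9,0.9,0],[0,0,0]],[[-1,1,0],[0,0,0]]]'
python3 -m inch '[[[-0.1,0.1,0],[0,0,0]],[[-0.2,0.2,0],[0,0,0]],[[-0.3,0.3,0],[0,0,0]],[[-0.4,0.4,0],[0,0,0]],[[-0.5,0.5,0],[0,0,0]],[[-0.6,0.6,0],[0,0,0]],[[-0.7,0.7,0],[0,0,0]],[[-0.8,0.8,0],[0,0,0]],[[-0.9,0.9,0],[0,0,0]],[[-1,1,0],[0,0,0]]]'
python3 -m inch '[[[-0.1,0.1,0],[0,0,0]],[[-0.2,0.2,0],[0,0,0]],[[-0.3,0.3,0],[0,0,0]],[[-0.4,0.4,0],[0,0,0]],[[-0.5,0.5,0],[0,0,0]],[[-0.6,0.6,0],[0,0,0]],[[-0.7,0.7,0],[0,0,0]],[[-0.8,0.8,0],[0,0,0]],[[-0.9,0.9,0],[0,0,0]],[[-1,1,0],[0,0,0]]]'
```

```text
clock: 3.1
position: [0.341, 0.3254, 0.2313]
ee_rot: [0.79, 0.613, 0.0, -0.0]
ft_force: [-0.2, 0.4, 0.2]
grip_width: 1.003
grasp_force: 0.0
clock: 4.1
position: [0.3986, 0.2281, 0.2313]
ee_rot: [0.79, 0.613, 0.0, -0.0]
ft_force: [0.1, -0.5, -0.3]
grip_width: 1.002
grasp_force: 0.0
clock: 5.1
position: [0.4562, 0.1307, 0.2313]
ee_rot: [0.79, 0.613, 0.0, -0.0]
ft_force: [0.5, 0.3, 0.1]
grip_width: 1.0
grasp_force: 0.0
clock: 6.1
position: [0.5139, 0.0334, 0.2313]
ee_rot: [0.79, 0.613, 0.0, -0.0]
ft_force: [0.0, -0.1, 0.6]
grip_width: 1.004
grasp_force: 0.0
```

```bash
python3 -m inch '[[[-0.1,0,0],[0,0,0]],[[-0.2,0,0],[0,0,0]],[[-0.3,0,0],[0,0,0]],[[-0.4,0,0],[0,0,0]],[[-0.5,0,0],[0,0,0]],[[-0.6,0,0],[0,0,0]],[[-0.7,0,0],[0,0,0]],[[-0.8,0,0],[0,0,0]],[[-0.9,0,0],[0,0,0]],[[-1,0,0],[0,0,0]]]'
python3 -m inch '[[[-0.1,0,0],[0,0,0]],[[-0.2,0,0],[0,0,0]],[[-0.3,0,0],[0,0,0]],[[-0.4,0,0],[0,0,0]],[[-0.5,0,0],[0,0,0]],[[-0.6,0,0],[0,0,0]],[[-0.7,0,0],[0,0,0]],[[-0.8,0,0],[0,0,0]],[[-0.9,0,0],[0,0,0]],[[-1,0,0],[0,0,0]]]'
python3 -m inch '[[[-0.1,0,0],[0,0,0]],[[-0.2,0,0],[0,0,0]],[[-0.3,0,0],[0,0,0]],[[-0.4,0,0],[0,0,0]],[[-0.5,0,0],[0,0,0]],[[-0.6,0,0],[0,0,0]],[[-0.7,0,0],[0,0,0]],[[-0.8,0,0],[0,0,0]],[[-0.9,0,0],[0,0,0]],[[-1,0,0],[0,0,0]]]'
python3 -m inch '[[[-0.1,0.02,0.1],[0,0,0]],[[-0.2,0.04,0.2],[0,0,0]],[[-0.3,0.06,0.3],[0,0,0]],[[-0.4,0.1,0.4],[0,0,0]],[[-0.5,0.12,0.5],[0,0,0]],[[-0.6,0.14,0.55],[0,0,0]],[[-0.7,0.16,0.6],[0,0,0]],[[-0.74,0.18,0.6],[0,0,0]],[[-0.75,0.18,0.6],[0,0,0]],[[-0.75,0.18,0.6],[0,0,0]]]'
python3 - <<'E'
from h import *
a=manip.camera("scene");b=manip.camera("top");print(manip.get_obs()["position"])
cv2.imwrite("pics/s1.png",a[:,:,::-1]);cv2.imwrite("pics/t1.png",b[:,:,::-1])
cv2.imwrite("pics/c2.png",np.hstack([cv2.resize(b[200:350,255:405,::-1],(400,400)),cv2.resize(a[165:370,220:425,::-1],(400,400))]))
E
```

```text
clock: 7.1
position: [0.4933, -0.0439, 0.2313]
ee_rot: [0.79, 0.613, 0.0, -0.0]
ft_force: [-0.6, 0.2, 0.6]
grip_width: 1.004
grasp_force: 0.0
clock: 8.1
position: [0.4735, -0.1214, 0.2313]
ee_rot: [0.79, 0.613, 0.0, -0.0]
ft_force: [0.8, -0.0, -0.7]
grip_width: 1.0
grasp_force: 0.0
clock: 9.1
position: [0.4536, -0.1989, 0.2313]
ee_rot: [0.79, 0.613, 0.0, -0.0]
ft_force: [-0.3, 0.2, 0.5]
grip_width: 1.002
grasp_force: 0.0
clock: 10.1
position: [0.453, -0.26, 0.1835]
ee_rot: [0.79, 0.613, 0.0, 0.0]
ft_force: [0.4, 0.1, 0.2]
grip_width: 0.999
grasp_force: 0.0
[ 0.45306347 -0.25969743  0.18347962]
```

View pics/c2.png

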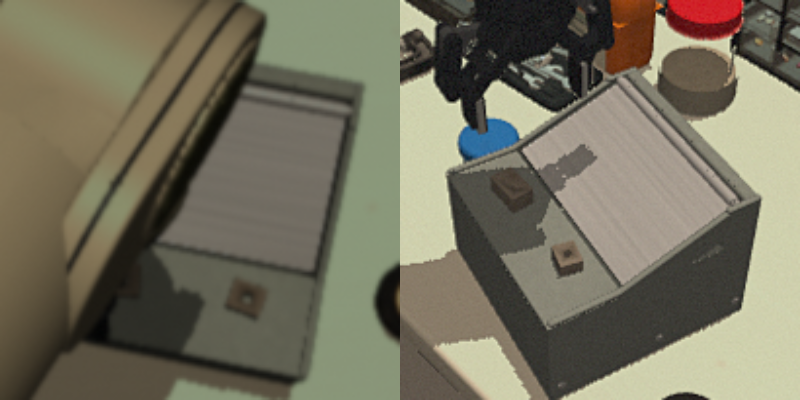

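The scene view shows near fingertip at crop (484,130), far one at (590,95), both above the box; compare with expected tip projections.

```bash
python3 - <<'E'
from h import *
y=np.array([.969,-.248,0]);p=np.array([.453,-.26,.1835]);x=np.array([.248,.969,0])
for nm,s,uv in(("B",-1,(263,231.6)),("A",1,(317.4,213.7))):
    c,d=ray("scene",*uv)
    t=np.dot(p-c,x)/np.dot(d,x); q=c+t*d-p   # ray cut with finger plane
    print(nm,"along y %.4f  z %.4f"%(q@y,q[2]))
E
```

```text
B along y -0.0410  z 0.0081
A along y 0.0590  z 0.0047
```

```bash
python3 -c "
import cv2
a=cv2.imread('pics/s1.png')[165:285,225:345];cv2.imwrite('pics/c3.png',cv2.resize(a,(600,600),interpolation=cv2.INTER_CUBIC))"
```

```text
(no output)
```

View pics/c3.png

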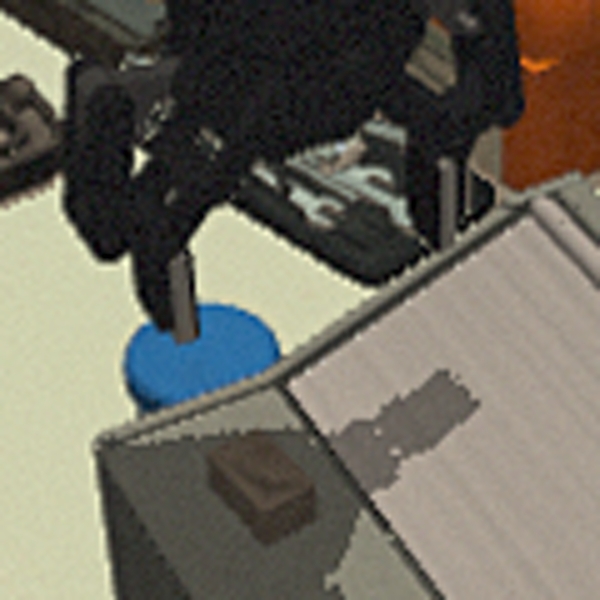

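```bash
python3 - <<'E'
from h import *
y=np.array([.969,-.248,0]);p=np.array([.453,-.26,.1835]);x=np.array([.248,.969,0])
for nm,uv in(("Bpadtip",(185,342)),("Btipback",(155,325)),("Bknuckle low",(110,262)),("Bknuckle left",(68,200)),("Apadtip",(450,252)),("Aknuckle right",(523,110)),("Aknuckle low",(490,122)),("Bpadtop",(180,250))):
    c,d=ray("scene",225+uv[0]/5-.4,165+uv[1]/5-.4)
    for o in(-.01,0):
        t=np.dot(p+o*x-c,x)/np.dot(d,x); q=c+t*d-p;print(nm,o,"y %.4f  z %.4f"%(q@y,q[2]),end=' | ')
    print()
E
```

```text
Bpadtip -0.01 y -0.0474  z 0.0159 | Bpadtip 0 y -0.0436  z 0.0062 | 
Btipback -0.01 y -0.0567  z 0.0272 | Btipback 0 y -0.0531  z 0.0177 | 
Bknuckle low -0.01 y -0.0686  z 0.0578 | Bknuckle low 0 y -0.0652  z 0.0489 | 
Bknuckle left -0.01 y -0.0789  z 0.0857 | Bknuckle left 0 y -0.0757  z 0.0773 | 
Apadtip -0.01 y 0.0480  z 0.0137 | Apadtip 0 y 0.0536  z 0.0040 | 
Aknuckle right -0.01 y 0.0747  z 0.0623 | Aknuckle right 0 y 0.0808  z 0.0534 | 
Aknuckle low -0.01 y 0.0625  z 0.0619 | Aknuckle low 0 y 0.0684  z 0.0531 | 
Bpadtop -0.01 y -0.0460  z 0.0532 | Bpadtop 0 y -0.0422  z 0.0442 |
```

```bash
python3 -m inch '[[[0,-0.02,0.1],[0,0,0]],[[0,-0.02,0.2],[0,0,0]],[[0,-0.02,0.3],[0,0,0]],[[0,-0.02,0.4],[0,0,0]],[[0,-0.02,0.5],[0,0,0]],[[0,-0.02,0.6],[0,0,0]],[[0,-0.02,0.7],[0,0,0]],[[0,-0.02,0.8],[0,0,0]],[[0,-0.02,0.86],[0,0,0]],[[0,-0.02,0.88],[0,0,0]]]'
python3 -m inch '[[[0,0,0.02],[0,0,0]],[[0,0,0.04],[0,0,0]],[[0,0,0.06],[0,0,0]],[[0,0,0.08],[0,0,0]],[[0,0,0.1],[0,0,0]],[[0,0,0.12],[0,0,0]],[[0,0,0.14],[0,0,0]],[[0,0,0.16],[0,0,0]],[[0,0,0.18],[0,0,0]],[[0,0,0.18],[0,0,0]]]'
python3 - <<'E'
from h import *
a=manip.camera("scene");cv2.imwrite("pics/s2.png",a[:,:,::-1]);print(manip.get_obs()["ft_force"])
cv2.imwrite("pics/c4.png",cv2.resize(a[185:335,235:385,::-1],(600,600),interpolation=2))
E
```

```text
clock: 11.2
position: [0.451, -0.2595, 0.1122]
ee_rot: [0.79, 0.613, -0.0, -0.0]
ft_force: [-0.0, 0.1, 0.9]
grip_width: 1.005
grasp_force: 0.0
clock: 12.2
position: [0.4512, -0.2596, 0.0982]
ee_rot: [0.79, 0.613, -0.0, -0.0]
ft_force: [0.4, 0.3, 0.8]
grip_width: 1.001
grasp_force: 0.5
[-0.50966966  0.89755704  0.95095413]
```

View pics/c4.png

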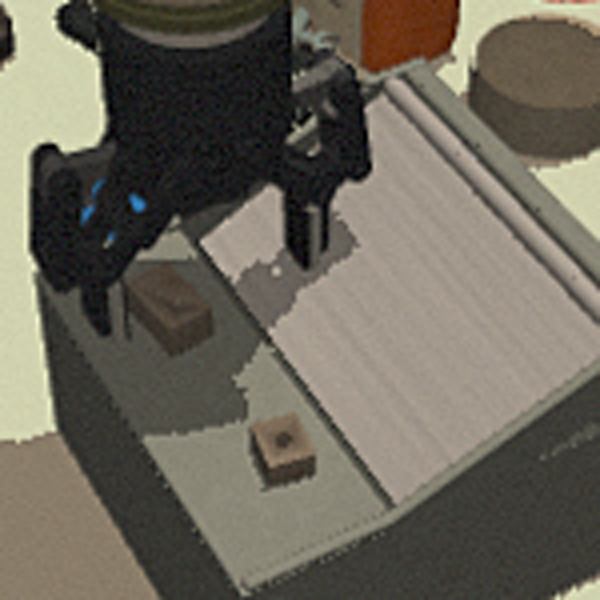

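The B tip (crop (130,338)) sits behind the long block, clear of it; the A tip (310,268) is just at the flap, barely opening it.

```bash
python3 - <<'E'
from h import *
y=np.array([.969,-.248,0]);p=np.array([.4512,-.2596,.0982]);x=np.array([.248,.969,0])
for nm,uv in(("Bpadtip",(129,338)),("Btipback",(103,332)),("Apadtip",(310,270)),("sill edge L",(198,240)),("blockbackR bottom",(178,355)),("blk backleft top",(127,283))):
    c,d=ray("scene",235+uv[0]/4-.4,185+uv[1]/4-.4)
    t=np.dot(p-.011*x-c,x)/np.dot(d,x); q=c+t*d;print(nm,"y %.4f  z %.4f"%((q-p)@y,q[2]))
print(onz("scene",235+178/4-.4,185+355/4-.4,.105),onz("scene",235+127/4-.4,185+283/4-.4,.123))
E
```

```text
Bpadtip y -0.0431  z 0.1164
Btipback y -0.0543  z 0.1258
Apadtip y 0.0444  z 0.1148
sill edge L y -0.0086  z 0.1578
blockbackR bottom y -0.0212  z 0.0944
blk backleft top y -0.0416  z 0.1486
[ 0.42188512 -0.27286149  0.105     ] [ 0.42313975 -0.23898145  0.123     ]
```

```bash
python3 -m inch '[[[-0.04,0,0.04],[0,0,0]],[[-0.04,0.02,0.04],[0,0,0]],[[-0.04,0.04,0.04],[0,0,0]],[[-0.04,0.06,0.04],[0,0,0]],[[-0.04,0.08,0.04],[0,0,0]],[[-0.04,0.1,0.04],[0,0,0]],[[-0.04,0.12,0.04],[0,0,0]],[[-0.04,0.14,0.04],[0,0,0]],[[-0.04,0.16,0.04],[0,0,0]],[[-0.04,0.18,0.04],[0,0,0]]]'
python3 -m inch '[[[0,0.03,0],[0,0,0]],[[0,0.06,0],[0,0,0]],[[0,0.09,0],[0,0,0]],[[0,0.12,0],[0,0,0]],[[0,0.15,0],[0,0,0]],[[0,0.18,0],[0,0,0]],[[0,0.2,0],[0,0,0]],[[0,0.2,0],[0,0,0]],[[0,0.2,0],[0,0,0]],[[0,0.2,0],[0,0,0]]]'
python3 - <<'E'
from h import *
a=manip.camera("scene");cv2.imwrite("pics/s3.png",a[:,:,::-1]);print(manip.get_obs()["ft_force"])
cv2.imwrite("pics/c5.png",cv2.resize(a[185:335,235:385,::-1],(600,600),interpolation=2))
E
```

```text
clock: 13.25
position: [0.4644, -0.2662, 0.0952]
ee_rot: [0.79, 0.613, -0.0, -0.0]
ft_force: [-2.7, 0.9, 0.7]
grip_width: 1.002
grasp_force: 1.1
clock: 14.25
position: [0.48, -0.2703, 0.0953]
ee_rot: [0.79, 0.613, 0.0, 0.0]
ft_force: [-2.1, 0.6, 0.5]
grip_width: 1.001
grasp_force: 1.1
[-2.36520258  0.63661309  0.65199238]
```

View pics/c5.png

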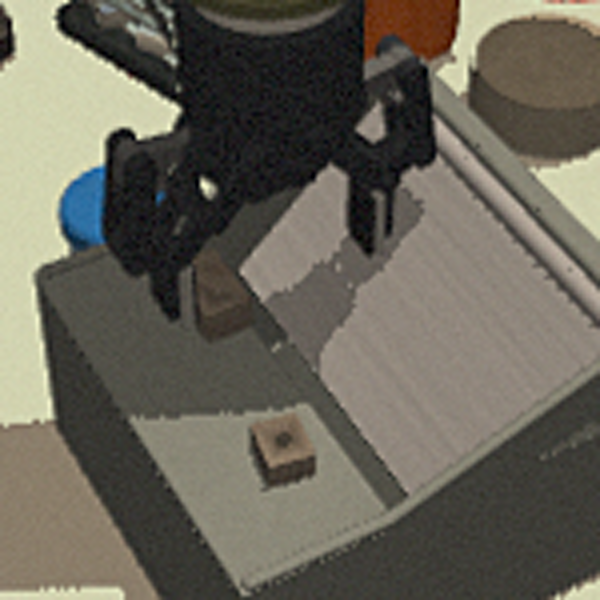

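Flap is now held partly open with the block (crop (222,300)) at the sill edge, finger B right behind it. Pushing on over the edge.

```bash
python3 -m inch '[[[0,0.03,0],[0,0,0]],[[0,0.06,0],[0,0,0]],[[0,0.09,0],[0,0,0]],[[0,0.12,0],[0,0,0]],[[0,0.15,0],[0,0,0]],[[0,0.18,0],[0,0,0]],[[0,0.21,0],[0,0,0]],[[0,0.22,0],[0,0,0]],[[0,0.22,0],[0,0,0]],[[0,0.22,0],[0,0,0]]]'
python3 - <<'E'
from h import *
a=manip.camera("scene");cv2.imwrite("pics/s4.png",a[:,:,::-1]);print(manip.get_obs()["ft_force"])
cv2.imwrite("pics/c6.png",cv2.resize(a[185:335,235:385,::-1],(600,600),interpolation=2))
E
```

```text
clock: 15.3
position: [0.4966, -0.2745, 0.0948]
ee_rot: [0.79, 0.613, -0.0, -0.001]
ft_force: [-5.2, 1.0, -0.9]
grip_width: 0.998
grasp_force: 2.3
[-4.66188836  0.64224959 -0.20871672]
```

View pics/c6.png

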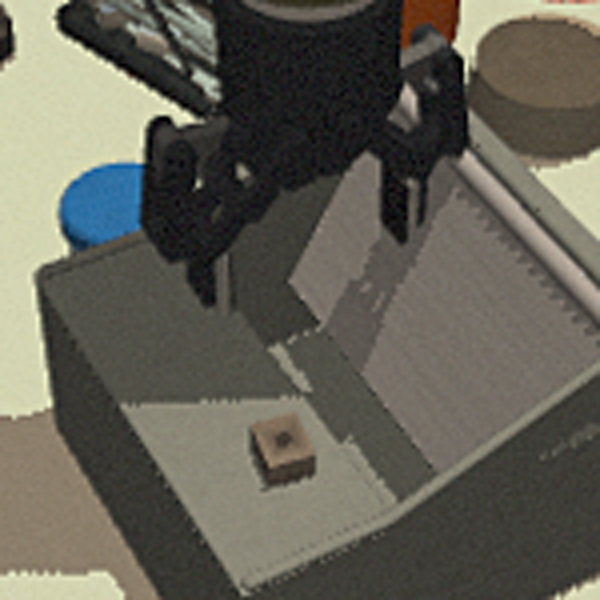

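The long block is gone from the sill (fallen into the box); flap held open, short block unmoved. Raise the fingers straight up, then check.

```bash
python3 -m inch '[[[0,0,-0.06],[0,0,0]],[[0,0,-0.14],[0,0,0]],[[0,0,-0.24],[0,0,0]],[[0,0,-0.36],[0,0,0]],[[0,0,-0.48],[0,0,0]],[[0,0,-0.6],[0,0,0]],[[0,0,-0.72],[0,0,0]],[[0,0,-0.84],[0,0,0]],[[0,0,-0.94],[0,0,0]],[[0,0,-1],[0,0,0]]]'
python3 -m inch '[[[0.1,0,-0.1],[0,0,0]],[[0.2,0,-0.2],[0,0,0]],[[0.3,0,-0.3],[0,0,0]],[[0.4,0,-0.4],[0,0,0]],[[0.5,0,-0.5],[0,0,0]],[[0.6,0,-0.6],[0,0,0]],[[0.7,0,-0.7],[0,0,0]],[[0.8,0,-0.8],[0,0,0]],[[0.9,0,-0.9],[0,0,0]],[[1,0,-1],[0,0,0]]]'
python3 -m inch '[[[0.1,0,0],[0,0,0]],[[0.2,0,0],[0,0,0]],[[0.3,0,0],[0,0,0]],[[0.4,0,0],[0,0,0]],[[0.5,0,0],[0,0,0]],[[0.6,0,0],[0,0,0]],[[0.7,0,0],[0,0,0]],[[0.8,0,0],[0,0,0]],[[0.9,0,0],[0,0,0]],[[1,0,0],[0,0,0]]]'
python3 - <<'E'
from h import *
a=manip.camera("scene");b=manip.camera("top")
cv2.imwrite("pics/c7.png",np.hstack([cv2.resize(b[200:350,255:405,::-1],(400,400)),cv2.resize(a[185:370,225:410,::-1],(400,400))]))
E
```

```text
clock: 16.35
position: [0.4972, -0.2747, 0.1762]
ee_rot: [0.79, 0.613, 0.0, 0.0]
ft_force: [0.8, 1.7, -0.7]
grip_width: 0.995
grasp_force: 0.0
clock: 17.35
position: [0.517, -0.1965, 0.256]
ee_rot: [0.79, 0.613, 0.0, -0.0]
ft_force: [-0.6, -0.2, 0.7]
grip_width: 1.001
grasp_force: 0.0
clock: 18.35
position: [0.5369, -0.119, 0.2553]
ee_rot: [0.79, 0.613, 0.0, -0.0]
ft_force: [-1.3, -0.6, -0.3]
grip_width: 0.999
grasp_force: 0.0
```

View pics/c7.png

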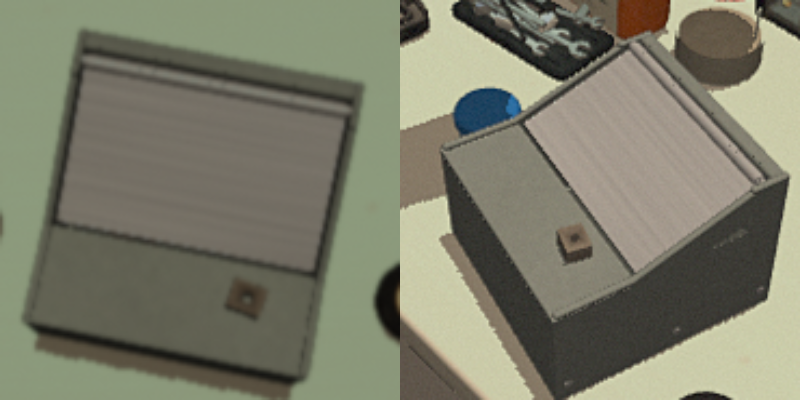

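The flap is shut, the long block is inside, and the short block is still at top-crop (246,298), where it started.

```bash
python3 -c "
from workcell import manip
print(manip.hand_in())"
```

```text
the job is handed in; nothing more can be done
None
```

The long block went over the sill edge through the held-open flap into the box, the flap is shut again, the short block and the things beside the box were left alone, and the job was handed in at about 18.5 s.

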